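# Cap of the tall spray can into its holder

### The arm

A 6-joint arm with a two-finger parallel gripper is mounted at the origin on the work surface. World frame = base frame: x ahead of the robot, y to its left, z up, the work surface at z = 0. Lengths are in m, angles in rad, forces in N, time in s.
With the tool pointing down it reaches from about 0.225 to 0.875 m from the base axis. Payload 3.4 kg.
Tool frame: the origin (TCP) lies on the centre line of the jaws, within the pads' length; the fingertips stand 11 mm ahead of it and the grasp point (between the pads) lies 8 mm behind it; z points along the fingers, y is the line along which they close (so a half turn about z gives the same grasp; the last joint's range is limited). The gripper opens to 85 mm and grips with 20 to 120 N. Pads are 22 mm wide; open, the fingers measure 114 mm over their backs; the gripper's body (76 mm by 85 mm) begins 54 mm behind the grasp point. The pads swing forward as they close: fully open they stand 13 mm farther back than shut.
Start: joints at [-1.245, 0.276, 1.505, -0, 1.361, -0.121], TCP at [0.248, -0.519, 0.242] pointing down, gripper open.
Joint ranges: [-2.89, 2.89], [-0.75, 2.08], [0.22, 2.7], [-1.18, 4.32], [0.11, 2.71], [-2.7, 2.7]. Speed limits (rad/s): [2.57, 2.57, 3.14, 3.14, 3.14, 3.14].

### API

Orientations are given as a unit quaternion [w, x, y, z].
In Python, from rig import manip, eyes, job gives the robot as it stands.
- The arm moves only by the tool drive_tool, never from a script. Its argument "rows" is a list of rows, each a list of 3 entries, a list of its own where there are three numbers: the turn, a rotation vector about the world's x, y, z in rad, then the shift along the world's x, y, z in cm, then the finger opening in cm, from 0 to 8.54. A call has 1 to 8 rows; each row shifts and turns the commanded pose from where the row before left it; what a row does not reach is not made up. A row lasts 1/8 s, in which the tool goes at most 62.5 mm and 10.7 degrees, less where a joint would pass 70% of its speed; a pose out of reach is approached as far as the arm can. A call is refused whole if a number of a shift passes 6.25 or a number of a turn 0.188, either way. A call with a gripper value outside its range is refused whole. The fingers move at their own pace and stop on an object; "force" is the grip in N (left out, the last holds). Time passes only in rows, so rows that do not move let the fingers close. It gives the time, the measured TCP pose, the force, the opening and the grip force at its end, in the units of the state.
- manip.get_state(): the state, without advancing time (a new reading comes with each control period).
- eyes.get_image(name): name is "scene" or "top" or "wrist"; returns the picture (384x512x3 uint8, red, green, blue); there is no depth.
- eyes.get_calibration(name): a dict with "camera_matrix" (3x3 intrinsics, pixels), "view" (4x4, takes a point from world to camera coordinates). Camera axes: x right, y up, looking along -z (the intrinsics and any distortion apply to the point x, -y, -z); pixel columns grow to the right and rows downward; lengths in m; the calibration is good to about 2 mm. A picture is of the moment at which its call begins: read the wrist's pose just before it. get_calibration takes no time and is no camera call; for the wrist camera it gives the pose at the moment of the call.
- job.sign_off(): hands the job in; it is judged then, once.
The state is a dict: "clock": time; "qpos": joint angles; "qd": joint speeds; "effort": joint torques, N m; "position": TCP position; "ee_rot": TCP orientation; "contact_force": force on the tool from outside, world axes, zero at the start; "moment": the same for the moment, N m; "width": finger opening in m; "gripper_force": force on a finger pad.
Only numpy, scipy, OpenCV 4.12 (cv2) and the standard library are available. Lean on these libraries where they do the work, as an engineer would, in place of code of your own. Each camera call takes 0.05 s, during which the arm holds its last target. There are 200 camera calls.

### The job

Take the loose cap off the taller of the two spray cans and set it down, mouth down, in the round recess of the aluminium holder block; lower it in, do not drop it. Leave both cans standing where they are.

Things in the scene. Friction and masses are not known exactly. Their poses are not given: they have to be found in the camera images.
- cap: The loose white plastic cap on the tall spray can: round, 44 mm in diameter, 50 mm tall, closed on top, hollow with 2.5 mm walls, about 20 g. Origin: centre of the underside of its open rim; z up out of its closed top (50 mm above the origin). It sits unlocked over the can's valve with about 6 mm of sideways play; its rim rests on the can's flat top, and it must rise 25 mm to come clear of the spray button.
- tall_can: The taller of the two aluminium spray cans, loose, standing on the bench: 53 mm in diameter, flat top 150 mm above its underside (200 mm high with the cap on), about 0.4 kg. Above the flat top a valve 25 mm wide and 7 mm high and a 12 mm spray button that ends 23 mm above the flat top. Origin: centre of its underside, z up.
- short_can: The shorter spray can, a bystander, loose, standing on the bench: 53 mm in diameter, flat top at 85 mm, 135 mm high with its own cap (same shape as the other, but stuck fast). Origin: centre of its underside, z up.
- recess (a point): Centre of the floor of the round recess in the holder: an aluminium block 110 x 110 x 22 mm, fixed to the bench. The recess is 66 mm in diameter and 10 mm deep, its floor 12 mm above the bench; this point lies on the floor, z up. The cap stands in it with 11 mm to spare all round and 40 mm of it showing.
There are look-alikes about, which are no part of the job. What is shaped like the cap but brown or purple is not meant.

How it is judged:
By the outcome, as a careful person would: the job done as asked, in the order asked, and still so for the second after the job is handed in, with the robot touching nothing.
It also fails if it takes over 35 s, if anything falls off the work surface, if the arm or the gripper's body presses on something with over 40 N, if the wrist force passes 120 N, or if a joint passes its speed limit or range.

## Working session

There is one attempt and no reset: what is moved stays moved. The work goes in short steps, Python scripts to look and compute and a tool call to move; the robot and the scene stay as the last step left them, time stands still between calls to the robot, and variables do not carry over. Pictures are saved under pics/ and viewed, at most 10 in all, crops included, and the job is handed in when it is done.

Besides the shell and the picture viewer there is one more tool, called after "Request:" by a JSON object that holds its "name" and its "arguments", one argument or row to a line. drive_tool: Moves the arm, as the interface text tells. Its arguments: {"type":"object","properties":{"rows":{"type":"array"},"force":{"type":"number"}},"required":["rows"]}

```bash
mkdir -p pics; cat > h.py <<'E'
import numpy as np,cv2
from rig import manip,eyes,job
def ray(name,uv,cal=None):
    c=cal or eyes.get_calibration(name);K=np.array(c["camera_matrix"]);V=np.array(c["view"])
    d=np.linalg.inv(K)@[uv[0],uv[1],1];d=np.array([d[0],-d[1],-d[2]])
    R=V[:3,:3];return -R.T@V[:3,3],R.T@d
def onz(name,uv,z,cal=None):
    o,d=ray(name,uv,cal);return o+d*(z-o[2])/d[2]
E
python3 - <<'E'
from h import *
for n in["scene","top"]:
    c=eyes.get_calibration(n);print(n,{k:np.round(v,3).tolist() for k,v in c.items()})
    cv2.imwrite(f"pics/{n}.png",eyes.get_image(n)[...,::-1])
a=np.hstack([cv2.resize(cv2.imread(f"pics/{n}.png"),(512,384)) for n in["scene","top"]])
print(manip.get_state())
E
```

```text
scene {'camera_matrix': [[420.735, 0.0, 251.447], [0.0, 420.735, 197.42], [0.0, 0.0, 1.0]], 'view': [[-0.978, 0.206, -0.014, 0.58], [-0.181, -0.822, 0.539, 0.068], [0.1, 0.53, 0.842, -1.342], [0.0, 0.0, 0.0, 1.0]]}
top {'camera_matrix': [[477.568, 0.0, 257.221], [0.0, 477.568, 188.508], [0.0, 0.0, 1.0]], 'view': [[-0.002, -1.0, 0.003, 0.018], [0.994, -0.001, 0.108, -0.595], [-0.108, 0.003, 0.994, -1.215], [0.0, 0.0, 0.0, 1.0]]}
{'clock': 0.1, 'qpos': array([-1.24502650e+00,  2.76523713e-01,  1.50599415e+00, -1.69028546e-05,
        1.36072594e+00, -1.21006615e-01]), 'qd': array([-7.82310609e-04, -1.94705394e-04, -5.32963702e-03, -1.31906363e-03,
       -1.79562829e-03,  1.16918940e-05]), 'effort': array([ 1.01328609e-03, -4.17699873e+01, -2.46404296e+01, -3.61522643e-04,
        5.79394167e-03,  1.36896011e-05]), 'position': array([ 0.24827401, -0.51813122,  0.24153573]), 'ee_rot': array([-8.20406670e-04,  9.75151714e-01,  2.21536571e-01, -9.25969433e-05]), 'contact_force': array([-0.23601074, -0.34917369,  0.48860502]), 'moment': array([ 0.0230925 , -0.01550174, -0.03909025]), 'gripper_force': 0.0, 'width': 0.08531279889894194}
```

View pics/scene.png

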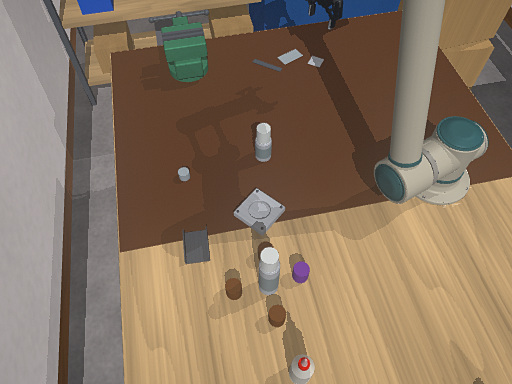

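View pics/top.png

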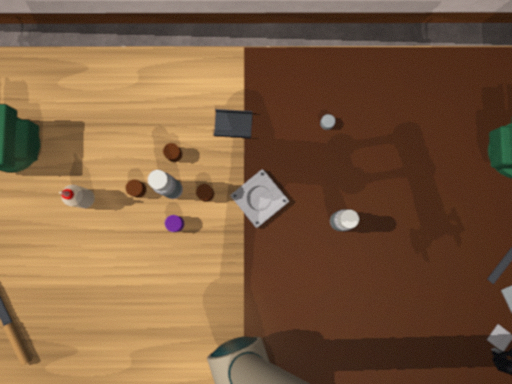

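The scene view shows one white-capped can at about (269,270) and one at (263,143). In the top view they are at (158,181) and (347,219), and the holder is at (261,198). Brown and purple look-alikes stand around the left can. Next I'll segment these and triangulate.

```bash
python3 - <<'E'
from h import *
def blobs(n,box,lo=200):
    im=cv2.imread(f"pics/{n}.png");x0,y0,x1,y1=box;h=im[y0:y1,x0:x1].astype(int)
    m=((h.min(2)>lo)&(h.max(2)-h.min(2)<30)).astype(np.uint8)
    k,_,s,c=cv2.connectedComponentsWithStats(m)
    return [(np.round(c[i]+[x0,y0],1).tolist(),s[i].tolist()) for i in range(1,k) if s[i,4]>15]
for lo in(170,200,225):
  print(lo,'topA',blobs("top",(140,160,190,205),lo),'topB',blobs("top",(320,200,370,240),lo))
  print('  scA',blobs("scene",(245,235,295,300),lo),'scB',blobs("scene",(245,115,285,165),lo))
print(blobs("top",(225,160,295,235),140))
for uv in[(157.5,180),(349,219)]:
  print([onz("top",uv,z).round(3).tolist() for z in(.2,.135)])
for uv in[(269,256),(263,129)]:
  print([onz("scene",uv,z).round(3).tolist() for z in(.2,.135)])
print('recess',onz("top",(261,198),.022).round(3),onz("scene",(260,209),.022).round(3))
a=cv2.imread("pics/top.png")
b=cv2.imread("pics/scene.png")
w=[cv2.resize(i[y:y+90,x:x+90],(400,300*4//3)[:2],interpolation=cv2.INTER_NEAREST)[:300*2] for i,x,y in((a,125,140),(a,220,155),(b,220,235),(b,215,170))]
w=[cv2.resize(i,(390,290)) for i in w]
cv2.imwrite("pics/crop.png",np.vstack([np.hstack(w[:2]),np.hstack(w[2:])]))
E
```

```text
170 topA [([157.1, 179.2], [8, 10, 19, 20, 278])] topB [([348.7, 218.9], [20, 10, 18, 18, 249])]
  scA [([269.8, 259.1], [16, 12, 18, 28, 337])] scB [([263.7, 132.2], [12, 8, 14, 23, 180])]
200 topA [([156.9, 179.1], [9, 10, 17, 19, 247])] topB [([349.1, 223.5], [22, 21, 15, 7, 73])]
  scA [([269.3, 255.4], [16, 13, 18, 16, 231])] scB [([267.1, 127.3], [19, 8, 6, 10, 30])]
225 topA [] topB []
  scA [] scB []
[([261.3, 198.6], [11, 10, 52, 57, 1434])]
[[0.596, 0.243, 0.2], [0.604, 0.257, 0.135]]
[[0.507, -0.188, 0.2], [0.51, -0.201, 0.135]]
[[0.601, 0.248, 0.2], [0.592, 0.219, 0.135]]
[[0.528, -0.139, 0.2], [0.514, -0.195, 0.135]]
recess [0.571 0.008 0.022] [0.57  0.014 0.022]
```

View pics/crop.png

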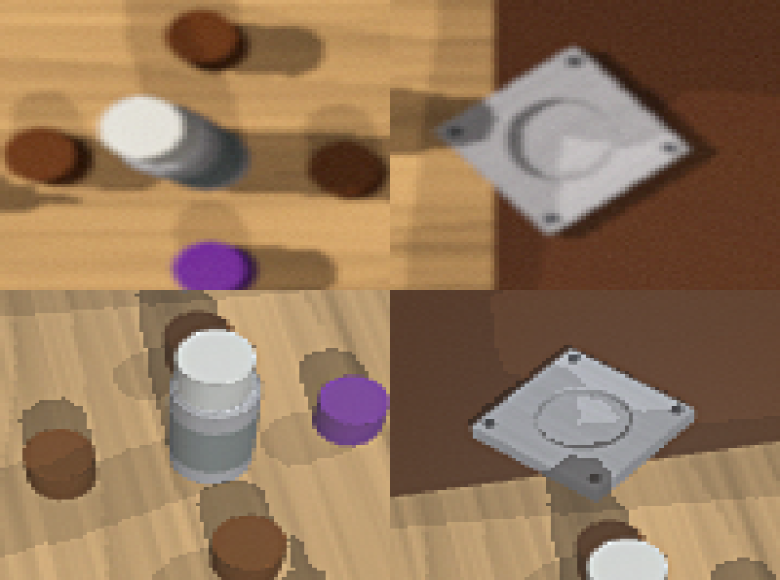

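The can at (269,270) in the scene view fits z=0.2, with both views giving about (0.599, 0.245). The other fits 0.135, so the first is the tall can. The recess is at about (0.571, 0.010). I'll move above the cap.

Request:
{"name": "drive_tool", "arguments": {
  "rows": [
    [[0, 0, 0], [2.3, 5, 0.8], 8.5],
    [[0, 0, 0], [2.3, 5, 0.8], 8.5],
    [[0, 0, 0], [2.3, 5, 0.8], 8.5],
    [[0, 0, 0], [2.3, 5, 0.8], 8.5],
    [[0, 0, 0], [2.3, 5, 0.8], 8.5],
    [[0, 0, 0], [2.3, 5, 0.8], 8.5],
    [[0, 0, 0], [2.3, 5, 0.8], 8.5],
    [[0, 0, 0], [2.3, 5, 0.8], 8.5]
  ],
  "force": 25
}}

```text
clock: 1.1
position: [0.4328, -0.1169, 0.3064]
ee_rot: [0.0, 0.975, 0.221, -0.0]
contact_force: [0.9, 0.2, 0.4]
width: 0.0851
gripper_force: 0.0
```

Request:
{"name": "drive_tool", "arguments": {
  "rows": [
    [[0, 0, 0], [2.2, 4.6, 0], 8.5],
    [[0, 0, 0], [2.2, 4.6, 0], 8.5],
    [[0, 0, 0], [2.2, 4.6, 0], 8.5],
    [[0, 0, 0], [2.2, 4.6, 0], 8.5],
    [[0, 0, 0], [2.2, 4.6, 0], 8.5],
    [[0, 0, 0], [2.2, 4.6, 0], 8.5],
    [[0, 0, 0], [1.5, 3, 0], 8.5],
    [[0, 0, 0], [0, 0, 0], 8.5]
  ]
}}

```text
clock: 2.1
position: [0.5799, 0.1895, 0.305]
ee_rot: [-0.0, 0.975, 0.223, -0.001]
contact_force: [0.1, -0.1, -0.1]
width: 0.0851
gripper_force: 0.0
```

```bash
python3 - <<'E'
from h import *
c=eyes.get_calibration("wrist");im=eyes.get_image("wrist")
np.savez("c1.npz",**c);cv2.imwrite("pics/w1.png",im[...,::-1])
V=c["view"];print((-V[:3,:3].T@V[:3,3]).round(3),V.round(3).tolist(),manip.get_state()["position"])
K=c["camera_matrix"]
for p in[(.599,.245,.2),(.571,.01,.022)]:
    q=V[:3,:3]@p+V[:3,3];q=K@[q[0],-q[1],-q[2]];print(q[:2]/q[2])
E
```

```text
[0.642 0.219 0.437] [[0.435, -0.9, -0.0, -0.083], [0.867, 0.419, -0.271, -0.53], [0.244, 0.118, 0.963, -0.603], [0.0, 0.0, 0.0, 1.0]] [0.57926009 0.18809664 0.30523938]
[208.13272896 148.51250241]
[357.40263728 216.2518962 ]
```

View pics/w1.png

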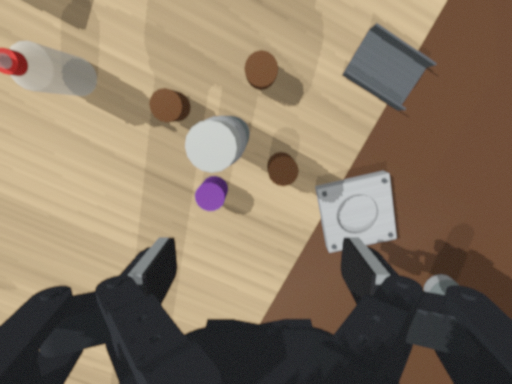

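The wrist view shows the white cap top centred near (213,144) and the recess near (358,213). The gripper stands clear of its neighbours.

```bash
python3 - <<'E'
from h import *
c=dict(np.load("c1.npz"));im=cv2.imread("pics/w1.png")
g=im[105:185,175:260].astype(int)
for lo in(190,205,215):
  m=((g.min(2)>lo)).astype(np.uint8);cs,_=cv2.findContours(m,0,2)
  k=max(cs,key=cv2.contourArea);(x,y),r=cv2.minEnclosingCircle(k);e=cv2.fitEllipse(k)
  print(lo,x+175,y+105,r,e); 
  print(onz("w",(e[0][0]+175,e[0][1]+105),.2,c).round(4), (onz("w",(x+175+r,y+105),.2,c)-onz("w",(x+175-r,y+105),.2,c)).round(3))
# holder corners' hull centre on z=.022
h=im[165:255,310:402].astype(int);m=((h.max(2)-h.min(2)<25)&(h.min(2)>110)).astype(np.uint8)
k=max(cv2.findContours(m,0,2)[0],key=cv2.contourArea);r=cv2.minAreaRect(k);print(r,onz("w",np.array(r[0])+[310,165],.022,c))
print('recess',onz("w",(358,213),.022,c),manip.get_state()["position"])
E
```

```text
190 210.67605590820312 145.4295768737793 25.484851837158203 ((35.27173614501953, 40.792972564697266), (47.67598342895508, 50.06379699707031), 142.69778442382812)
[0.6019 0.2443 0.2   ] [ 0.019 -0.039  0.   ]Traceback (most recent call last):
  File "<stdin>", line 6, in <module>
ValueError: max() iterable argument is empty
```

Request:
{"name": "drive_tool", "arguments": {
  "rows": [
    [[0, 0, 0], [1.1, 2.8, 0], 8.5],
    [[0, 0, 0], [1.2, 2.8, 0], 8.5],
    [[0, 0, 0], [0, 0, -3], 8.5],
    [[0, 0, 0], [0, 0, -3], 8.5],
    [[0, 0, 0], [0, 0, -3], 8.5],
    [[0, 0, 0], [0, 0, -2.5], 8.5],
    [[0, 0, 0], [0, 0, -1.4], 8.5],
    [[0, 0, 0], [0, 0, 0], 8.5]
  ]
}}

```text
clock: 3.15
position: [0.6018, 0.2424, 0.1766]
ee_rot: [0.0, 0.975, 0.221, -0.001]
contact_force: [-0.4, -0.0, 0.6]
width: 0.0855
gripper_force: 0.0
```

```bash
python3 - <<'E'
from h import *
im=eyes.get_image("wrist");cv2.imwrite("pics/w2.png",im[...,::-1])
c=dict(np.load("c1.npz"));im=cv2.imread("pics/w1.png")
h=im[165:255,310:402].astype(int);m=((h.max(2)-h.min(2)<25)&(h.min(2)>110)).astype(np.uint8)
k=max(cv2.findContours(m,0,2)[0],key=cv2.contourArea);r=cv2.minAreaRect(k);print(r,onz("w",np.array(r[0])+[310,165],.022,c))
print('recess',onz("w",(358,213),.022,c),manip.get_state())
E
```

```text
((48.00000762939453, 50.499996185302734), (80.62389373779297, 75.47049713134766), 80.27242279052734) [0.57250028 0.00980976 0.022     ]
recess [0.57610482 0.01200489 0.022     ] {'clock': 3.2, 'qpos': array([ 2.76227243e-01,  4.25677083e-01,  1.43720942e+00, -2.22428434e-04,
        1.27854730e+00,  1.40096594e+00]), 'qd': array([ 5.13510597e-03, -1.21246054e-02, -2.47397851e-02,  1.57504121e-03,
        5.88454572e-05,  1.53009402e-03]), 'effort': array([-7.34968227e-02, -4.85934484e+01, -2.30177450e+01, -8.32274440e-03,
        3.83656437e-02, -9.00735358e-04]), 'position': array([0.60256028, 0.24286645, 0.17770583]), 'ee_rot': array([1.02127075e-04, 9.75224902e-01, 2.21215669e-01, 8.49767691e-05]), 'contact_force': array([-0.32847368, -0.44185085,  0.15841655]), 'moment': array([-7.93573000e-05, -4.10663503e-02,  4.14992710e-02]), 'gripper_force': 0.0, 'width': 0.08500764310763327}
```

View pics/w2.png

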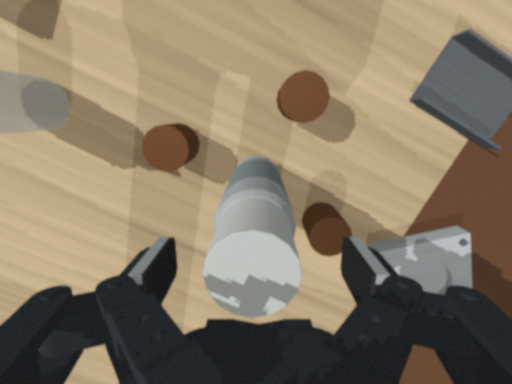

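The cap at (253,273) is centred between the pads (175 to 343 px), so I'll close.

Request:
{"name": "drive_tool", "arguments": {
  "rows": [
    [[0, 0, 0], [0, 0, 0], 5.5],
    [[0, 0, 0], [0, 0, 0], 5.0],
    [[0, 0, 0], [0, 0, 0], 4.7],
    [[0, 0, 0], [0, 0, 0], 4],
    [[0, 0, 0], [0, 0, 0], 4],
    [[0, 0, 0], [0, 0, 0], 4],
    [[0, 0, 0], [0, 0, 0], 4],
    [[0, 0, 0], [0, 0, 0], 4]
  ],
  "force": 25
}}

```text
clock: 4.2
position: [0.6029, 0.2436, 0.1781]
ee_rot: [-0.0, 0.975, 0.222, 0.001]
contact_force: [-0.4, -0.2, 5.1]
width: 0.0442
gripper_force: 25.9
```

Request:
{"name": "drive_tool", "arguments": {
  "rows": [
    [[0, 0, 0], [0, 0, 0.5], 4],
    [[0, 0, 0], [0, 0, 1], 4],
    [[0, 0, 0], [0, 0, 1], 4],
    [[0, 0, 0], [0, 0, 1.5], 4],
    [[0, 0, 0], [0, 0, 2], 4],
    [[0, 0, 0], [0, 0, 1], 4],
    [[0, 0, 0], [0, 0, 0], 4]
  ]
}}

```text
clock: 5.08
position: [0.6029, 0.2435, 0.2486]
ee_rot: [-0.0, 0.975, 0.222, 0.001]
contact_force: [-0.2, 0.4, -1.3]
width: 0.0435
gripper_force: 25.5
```

```bash
python3 - <<'E'
from h import *
a=eyes.get_image("wrist")[...,::-1];b=eyes.get_image("scene")[180:340,170:350,::-1]
cv2.imwrite("pics/w3.png",np.hstack([cv2.resize(a,(400,300)),cv2.resize(b,(400,300))]))
print(manip.get_state())
E
```

```text
{'clock': 5.175, 'qpos': array([ 2.77001866e-01,  3.87162862e-01,  1.32591472e+00, -1.08347584e-04,
        1.42941355e+00,  1.40100807e+00]), 'qd': array([ 0.00059342,  0.00818095,  0.01256764,  0.00163037, -0.00024498,
        0.00052944]), 'effort': array([ 1.23169456e-02, -4.96827507e+01, -2.57171470e+01, -3.96740927e-05,
       -1.28390623e-02,  2.88892750e-05]), 'position': array([0.6021302 , 0.24330326, 0.24688991]), 'ee_rot': array([ 7.76233959e-05,  9.75149127e-01,  2.21549038e-01, -4.45717981e-04]), 'contact_force': array([ 0.25485831, -0.1975275 , -1.04300253]), 'moment': array([-0.01960352,  0.00097019, -0.00564215]), 'gripper_force': 25.523063857108355, 'width': 0.043801632172587576}
```

View pics/w3.png

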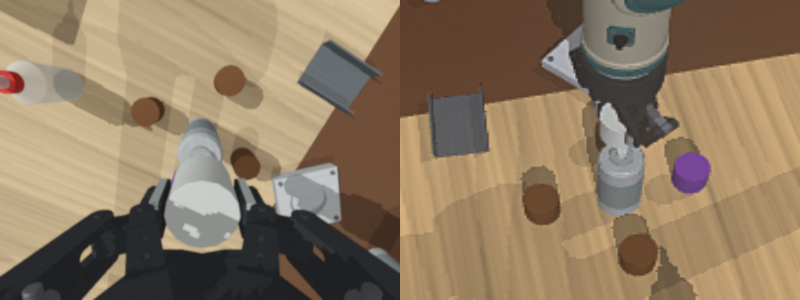

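The cap is lifted clear and hangs straight, and the tall can is still standing with its valve showing. Next I'll carry the cap to above the recess.

Request:
{"name": "drive_tool", "arguments": {
  "rows": [
    [[0, 0, 0], [-0.3, -2.4, 0], 4],
    [[0, 0, 0], [-0.5, -4, 0], 4],
    [[0, 0, 0], [-0.6, -4.5, 0], 4],
    [[0, 0, 0], [-0.6, -4.5, -2], 4],
    [[0, 0, 0], [-0.5, -4, -3], 4],
    [[0, 0, 0], [-0.3, -2.7, -3], 4],
    [[0, 0, 0], [-0.2, -1.2, -1], 4],
    [[0, 0, 0], [0, 0, 0], 4]
  ]
}}

```text
clock: 6.18
position: [0.5718, 0.0096, 0.1569]
ee_rot: [-0.0, 0.975, 0.221, -0.001]
contact_force: [-0.0, -0.5, 0.3]
width: 0.0438
gripper_force: 25.6
```

```bash
python3 - <<'E'
from h import *
c=eyes.get_calibration("wrist");np.savez("c2.npz",**c)
a=eyes.get_image("wrist")[...,::-1];b=eyes.get_image("scene")[140:270,180:340,::-1]
cv2.imwrite("pics/w4f.png",a)
cv2.imwrite("pics/w4.png",np.hstack([a[84:],cv2.resize(b,(288,234)).repeat(1,0) if 0 else cv2.copyMakeBorder(cv2.resize(b,(288,234)),0,66,0,0,0)]))
s=manip.get_state();print(s["position"],s["contact_force"],s["width"])
V=c["view"];K=c["camera_matrix"]
for p in[(.5725,.01,.022),(.576,.012,.022)]:
    q=V[:3,:3]@p+V[:3,3];q=K@[q[0],-q[1],-q[2]];print(q[:2]/q[2])
E
```

```text
[0.57323578 0.01085277 0.1583477 ] [ 0.38237232  1.02943567 -0.27209154] 0.04392954360998162
[257.41844859 186.25140851]
[257.11371426 182.29698251]
```

View pics/w4.png

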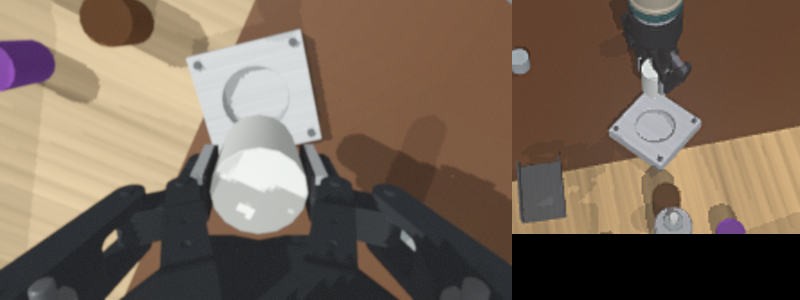

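The wrist view shows three holder screws, at (198,150), (293,126) and (311,216). The middle of the diagonal pair gives the recess centre.

```bash
python3 - <<'E'
from h import *
c=dict(np.load("c2.npz"))
a,b,d=[onz("w",p,.022,c) for p in((198,150),(293,126),(311,216))]
print((a+d)/2,np.linalg.norm(a-b),np.linalg.norm(d-b),np.linalg.norm(a-d))
# cap top centre
print(onz("w",(259,84+190),.20-.176+.1575,c))
E
```

```text
[0.57404019 0.011891   0.022     ] 0.09265481968274453 0.09179541968714205 0.12988613836816026
[0.57422509 0.00928795 0.1815    ]
```

Request:
{"name": "drive_tool", "arguments": {
  "rows": [
    [[0, 0, 0], [0.1, 0.2, -2], 4],
    [[0, 0, 0], [0, 0, -3], 4],
    [[0, 0, 0], [0, 0, -3], 4],
    [[0, 0, 0], [0, 0, -2], 4],
    [[0, 0, 0], [0, 0, -0.8], 4],
    [[0, 0, 0], [0, 0, -0.3], 4],
    [[0, 0, 0], [0, 0, 0], 4]
  ]
}}

```text
clock: 7.15
position: [0.5742, 0.0127, 0.0472]
ee_rot: [0.0, 0.975, 0.222, 0.001]
contact_force: [0.2, -0.4, 1.3]
width: 0.0439
gripper_force: 25.6
```

Request:
{"name": "drive_tool", "arguments": {
  "rows": [
    [[0, 0, 0], [0, 0, -0.3], 4],
    [[0, 0, 0], [0, 0, -0.2], 4],
    [[0, 0, 0], [0, 0, -0.1], 4],
    [[0, 0, 0], [0, 0, 0], 4]
  ]
}}

```text
clock: 7.65
position: [0.5734, 0.0124, 0.0403]
ee_rot: [0.0, 0.975, 0.221, -0.0]
contact_force: [-0.6, -0.1, -0.4]
width: 0.0439
gripper_force: 25.6
```

Request:
{"name": "drive_tool", "arguments": {
  "rows": [
    [[0, 0, 0], [0, 0, -0.1], 4],
    [[0, 0, 0], [0, 0, -0.1], 4],
    [[0, 0, 0], [0, 0, 0], 4]
  ]
}}

```text
clock: 8.02
position: [0.5735, 0.0124, 0.04]
ee_rot: [0.0, 0.975, 0.222, 0.0]
contact_force: [-3.0, 0.4, 10.0]
width: 0.0438
gripper_force: 26.4
```

Contact comes at the expected floor height. I'll ease off and open slowly.

Request:
{"name": "drive_tool", "arguments": {
  "rows": [
    [[0, 0, 0], [0, 0, 0.1], 4],
    [[0, 0, 0], [0, 0, 0], 4.6],
    [[0, 0, 0], [0, 0, 0], 5],
    [[0, 0, 0], [0, 0, 0], 6],
    [[0, 0, 0], [0, 0, 0], 7.5],
    [[0, 0, 0], [0, 0, 0], 8.5],
    [[0, 0, 0], [0, 0, 0], 8.5],
    [[0, 0, 0], [0, 0, 0], 8.5]
  ]
}}

```text
clock: 9.02
position: [0.5735, 0.0124, 0.0393]
ee_rot: [0.0, 0.975, 0.222, 0.0]
contact_force: [0.9, 0.7, -0.4]
width: 0.0852
gripper_force: 0.0
```

Request:
{"name": "drive_tool", "arguments": {
  "rows": [
    [[0, 0, 0], [0, 0, 1], 8.5],
    [[0, 0, 0], [0, 0, 2], 8.5],
    [[0, 0, 0], [0, 0, 3], 8.5],
    [[0, 0, 0], [0, 0, 4], 8.5],
    [[0, 0, 0], [0, 0, 4], 8.5],
    [[0, 0, 0], [-4, 0, 3], 8.5],
    [[0, 0, 0], [-4, 0, 0], 8.5],
    [[0, 0, 0], [0, 0, 0], 8.5]
  ]
}}

```text
clock: 10.02
position: [0.4906, 0.0127, 0.2105]
ee_rot: [0.0, 0.975, 0.222, -0.0]
contact_force: [0.7, -0.4, 0.9]
width: 0.085
gripper_force: 0.0
```

```bash
python3 - <<'E'
from h import *
a=eyes.get_image("wrist")[...,::-1];b=eyes.get_image("scene")[110:310,170:340,::-1]
cv2.imwrite("pics/w5.png",np.hstack([cv2.resize(a,(400,300)),cv2.resize(b,(400,470))[:300] if 0 else cv2.resize(b,(255,300))]))
E
```

```text
(no output)
```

View pics/w5.png

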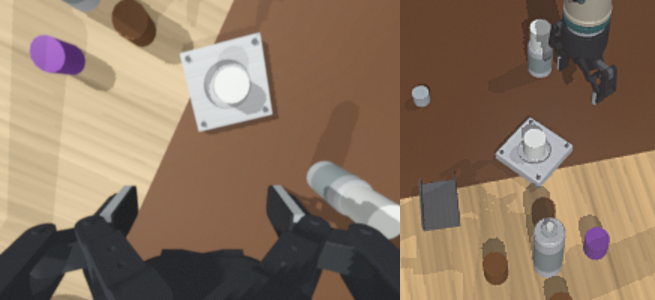

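The cap stands upright in the recess, both cans are standing, and the gripper is clear.

```bash
python3 -c "
from rig import job
print(job.sign_off())"
```

```text
the job is handed in; nothing more can be done
None
```

The loose cap from the tall can now stands mouth down in the holder's recess, lowered in rather than dropped; both cans are still standing, and I handed the job in at about 10 s on the robot's clock.

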